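Load the choke tester and shut its guard

ROBOT

A 7-joint arm with a two-finger parallel gripper is mounted at the origin on the work surface. World frame = base frame: x ahead of the robot, y to its left, z up, the work surface at z = 0. Lengths are in m, angles in rad, forces in N, time in s.
With the tool pointing down it reaches from about 0.4 to 0.85 m from the base axis. Payload 10.4 kg.
Tool frame: the origin (TCP) lies at the very end of the fingers, on their centre line; the grasp point (between the pads) lies 19 mm behind it; x points along the fingers, z is the direction in which the jaws open and shut, and the axes are right-handed (so a half turn about x gives the same grasp; the last joint's range is limited). The gripper opens to 85 mm and grips with 20 to 120 N. Pads are 22 mm wide; open, the fingers measure 114 mm over their backs; the gripper's body (76 mm by 85 mm) begins 54 mm behind the grasp point. The pads swing forward as they close: fully open they stand 13 mm farther back than shut.
Start: joints at [-1.216, 0.332, -0.065, 1.46, 0.022, 1.35, -0.088], TCP at [0.231, 0.581, 0.231] pointing down, gripper open.
Joint ranges: [-2.6, 2.6], [-0.5, 2.12], [-1.47, 1.34], [0.16, 2.42], [-1.27, 4.41], [0.06, 2.06], [-2.6, 2.6]. Speed limits (rad/s): [2.22, 2.22, 2.79, 2.79, 3.14, 3.14, 3.14].

INTERFACE

Orientations are given as a unit quaternion [x, y, z, w].
In Python, from workcell import telemetry, viewer, manip, spot_in, mark_of gives the robot as it stands. The module is installed in compiled form; this text tells all that it offers.
- The arm moves only by the shell command python3 -m crank 'ROWS' [FORCE]. ROWS is JSON, a list of rows, each a list of 3 entries, a list of its own where there are three numbers: the closure, from 0 (fully open) to 1 (shut), then the shift along the world's x, y, z in cm, then the turn, a rotation vector about the world's x, y, z in rad. A call has 1 to 12 rows; each row shifts and turns the commanded pose from where the row before left it; what a row does not reach is not made up. A row lasts 1/12 s, in which the tool goes at most 41.7 mm and 7.16 degrees, less where a joint would pass 70% of its speed; a pose out of reach is approached as far as the arm can. A call with a gripper value outside its range is refused whole. The fingers move at their own pace and stop on an object; FORCE is the grip in N (left out, the last holds). Time passes only in rows, so rows that do not move let the fingers close. It gives the time, the measured TCP pose, the force and the opening at its end, in the units of the state.
- telemetry.get_obs(): the state, without advancing time (a new reading comes with each control period).
- viewer.camera(name): name is "side" or "top" or "wrist"; returns a dict with "frame" (384x512x3 uint8, red, green, blue), "intrinsics" (3x3 intrinsics, pixels), "cam_to_world" (4x4, takes a point from camera to world coordinates). Camera axes: x right, y up, looking along -z (the intrinsics and any distortion apply to the point x, -y, -z); pixel columns grow to the right and rows downward; lengths in m; the calibration is good to about 2 mm. A picture is of the moment at which its call begins. There is no depth.
- manip.hand_in(): hands the job in, once; it reports no verdict.
Trained networks look in a picture, given as the dict that the camera call returned (one of the last four; its "shot" number tells which), for a name from the list of things; names that differ only in an ending like _2 or _b are one class to them, and where a whole thing is asked for, a point or a joint stands for the part that bears it (a point fixed in the world has none). Each returns a list of dicts, best first, with "conf" (0 to 1); they miss things now and then, are a little off and sometimes report something else, mostly with a low value. They report only what shows in the picture. A call takes as long as a camera call. They do not tell look-alikes from the thing itself.
- spot_in(thing, picture): "location" ([x, y, z] in m, in the coordinates of the camera as it stood for that picture, good to about 4 mm: the middle of the surface that is visible of it).
- mark_of(thing, picture): "location" ([x, y, z] in m, in the coordinates of the camera as it stood for that picture, good to about 4 mm: a listed point, or the origin of a listed thing).
The state is a dict: "clock": time; "joint_pos": joint angles; "joint_velocities": joint speeds; "tau": joint torques, N m; "position": TCP position; "ee_rot": TCP orientation; "ft_force": force on the tool from outside, world axes, zero at the start; "torque": the same for the moment, N m; "grip_width": opening from 0.0 (shut) to 1.0 (fully open).
Only numpy, scipy, OpenCV 4.12 (cv2) and the standard library are available. Lean on these libraries where they do the work, as an engineer would, in place of code of your own. Each camera call takes 0.05 s, during which the arm holds its last target. There are 200 camera calls.

TASK

Slide the tester's yellow-framed guard all the way open, stand the yellow choke upright and flat on the floor of the well, inside the four copper locating rails and lengthwise with them (either way round), then slide the guard fully shut over it. Set the choke down rather than dropping it, do not knock it over, and leave the other chokes, tools and things on the bench where they are.

Things in the scene. Friction and masses are not known exactly. Their poses are not given: they have to be found in the camera images.
- tester: White and grey bench tester, fixed, 210 (x) x 330 (y) x 116 mm high. Origin: centre of its underside. The guard's track runs along its y. Its open-topped well at the -y end is 166 mm (x) by 155 mm (y) inside (y = -155 to 0 mm), floor 10 mm above the table, walls and tracks 116 mm; a closed grey deck (top 106 mm high) fills the +y end.
- nest (a point): Point on the floor of the well, at the centre of the rectangle of four copper locating rails (axes as the tester's; 10 mm above the table, at tester x = 0, y = -80 mm). The rails are 8 mm high and enclose 62 mm (x) by 104 mm (y), so the choke's foot goes in with its long side along y.
- guard (a joint): Sliding of the guard along the tester's +y, in m: 0 = fully shut over the well, 0.15 = fully open over the deck. It stays where it is left (about 3 N of friction) and may start a little open. A clear plate in a yellow frame, 204 (x) x 164 (y) mm, from 117 to 124 mm above the table.
- guard_handle (a point): Top centre of the guard's black bar handle, 165 mm above the table; it moves with the guard. The bar lies along the tester's x: 100 mm long, 14 mm wide (y), 18 mm high, with 26 mm of free space between it and the guard, on two 14 mm posts 43 mm either side of the centre. Axes as the tester's.
- choke_yellow: Upright choke: foot plate 52 (x) x 92 (y) x 4 mm, dark steel lower and upper yokes 36 (x) x 84 (y) mm, two yellow-taped windings (36 mm diameter, y = +-21 mm) between them. Upper yoke 22 mm high, its top 78 mm above the origin. Origin: centre of the underside; y along the long side, z up. About 0.6 kg. The one to be tested; yellow patch on top.
- choke_copper_1: Upright choke: foot plate 52 (x) x 92 (y) x 4 mm, dark steel lower and upper yokes 36 (x) x 84 (y) mm, two copper-coloured windings (36 mm diameter, y = +-21 mm) between them. Upper yoke 22 mm high, its top 78 mm above the origin. Origin: centre of the underside; y along the long side, z up. About 0.6 kg. Not to be moved.
- choke_copper_2: Upright choke: foot plate 52 (x) x 92 (y) x 4 mm, dark steel lower and upper yokes 36 (x) x 84 (y) mm, two copper-coloured windings (36 mm diameter, y = +-21 mm) between them. Upper yoke 22 mm high, its top 78 mm above the origin. Origin: centre of the underside; y along the long side, z up. About 0.6 kg. Not to be moved.
- tape_roll: Blue tape roll lying flat, 72 mm across, 20 mm high. Origin: centre of the underside. Not to be moved.
- screwdriver: Red-handled screwdriver, 190 mm long, lying on the bench along its x. Not to be moved.
- flux_bottle: White bottle with red cap, 52 mm across, 130 mm high, upright. Origin: centre of the underside. Not to be moved.
- drill: Blue cordless drill standing on its black battery (85 x 65 mm), about 200 mm high, pointing along its -x, chuck 105 mm out. Origin: centre of the underside. Not to be moved.
There are look-alikes about, which are no part of the job. What is shaped like the choke_yellow but pink is not meant.

How it is judged:
On the way, in this order (a step that is already met when the one before it is completed fails the run):
1. the guard is slid open to within 15 mm of its end stop (value of joint guard above 0.135 m), for 0.2 s.
2. the yellow choke stands flat inside the copper rails, let go, with the guard still open (x of choke_yellow in the frame of nest between -0.009 and 0.009 m and y of choke_yellow in the frame of nest between -0.01 and 0.01 m and z of choke_yellow in the frame of nest below 0.004 m and angle between choke_yellow's own z axis and vertical below 0.08 rad and angle between the y axis of choke_yellow and the y axis of tester, either way round below 0.25 rad and contact force between the fingers and choke_yellow below 0.1 N and value of joint guard above 0.12 m), for 0.2 s.
3. the guard is slid shut over it (x of choke_yellow in the frame of nest between -0.009 and 0.009 m and y of choke_yellow in the frame of nest between -0.01 and 0.01 m and z of choke_yellow in the frame of nest below 0.004 m and angle between choke_yellow's own z axis and vertical below 0.08 rad and angle between the y axis of choke_yellow and the y axis of tester, either way round below 0.25 rad and contact force between the fingers and choke_yellow below 0.1 N and value of joint guard below 0.006 m), for 0.2 s.
At the end, for the whole second after the job is handed in: The guard is shut (less than 6 mm open); under it the yellow choke stands at rest on the floor of the well inside the copper rails (within 9 mm in x and 10 mm in y of the nest's centre, less than 4 mm off the floor, tilted less than 0.08 rad, lengthwise within 0.25 rad), let go (all of step 3 and linear speed of choke_yellow below 0.02 m/s); the robot touches nothing.
It fails at once if the yellow choke is tipped over (more than 0.6 rad) (angle between choke_yellow's own z axis and vertical above 0.6 rad).
It fails at once if the yellow choke is dropped (moves faster than 0.5 m/s with no finger on it) (contact force between the fingers and choke_yellow below 0.01 N and linear speed of choke_yellow above 0.5 m/s).
It fails at once if a copper choke is moved more than 30 mm (distance of any of choke_copper_1, choke_copper_2 from where it was at the start of the episode above 0.03 m).
It fails at once if the tape roll, screwdriver, bottle or drill is moved more than 30 mm (distance of any of tape_roll, screwdriver, flux_bottle, drill from where it was at the start of the episode above 0.03 m).
It also fails if it takes over 64 s, if anything falls off the work surface, if the arm or the gripper's body presses on something with over 40 N, if the wrist force passes 120 N, or if a joint passes its speed limit or range.

## Working session

There is one attempt and no reset: what is moved stays moved. The work goes in short steps, Python scripts to look and compute and a shell command to move; the robot and the scene stay as the last step left them, time stands still between calls to the robot, and variables do not carry over. Pictures are saved under pics/ and viewed, about 8 in all and at most 12, crops included, and the job is handed in when it is done.

```bash
mkdir -p pics; cat > h.py <<'E'
import numpy as np, cv2
from workcell import telemetry, viewer, manip, spot_in, mark_of
def cam(n): return viewer.camera(n)
def w(p,l): return (np.array(p['cam_to_world'])@np.r_[l,1])[:3]
def px(p,l):
    K=np.array(p['intrinsics']); q=K@np.array([l[0],-l[1],-l[2]]); return q[:2]/q[2]
def save(p,f): cv2.imwrite('pics/'+f,cv2.cvtColor(p['frame'],cv2.COLOR_RGB2BGR))
def ray(p,u,v,z):
    K=np.array(p['intrinsics']);T=np.array(p['cam_to_world'])
    d=np.linalg.inv(K)@[u,v,1]; d=T[:3,:3]@[d[0],-d[1],-d[2]]; o=T[:3,3]
    return o+d*(z-o[2])/d[2]
def show(p,names,fn=mark_of):
    for n in names:
        for r in fn(n,p)[:4]:
            print(n,round(r['conf'],2),w(p,r['location']).round(3),px(p,r['location']).round())
E
python3 - <<'E'
from h import *
o=telemetry.get_obs();print(o)
a=cam('top');save(a,'top0.png');
show(a,['tester','nest','guard_handle','choke_yellow','choke_copper_1','tape_roll','screwdriver','flux_bottle','drill'])
b=cam('side');save(b,'side0.png');show(b,['tester','guard_handle','choke_yellow','drill'])
import cv2
cv2.imwrite('pics/both.png',cv2.cvtColor(np.vstack([a['frame'],b['frame']]),cv2.COLOR_RGB2BGR)[:, :])
E
```

```text
{'clock': 0.0, 'joint_pos': array([-1.21564562,  0.33287346, -0.06470877,  1.46092057,  0.02161522,
        1.34991611, -0.08853043]), 'joint_velocities': array([-0.00155163, -0.00070185,  0.00053975,  0.00045537,  0.00137516,
        0.00014876, -0.00042664]), 'tau': array([-7.17199455e-04, -6.25426555e+01,  4.91808099e-02, -3.91622257e+01,
        1.63212925e-02,  9.67228058e-03,  2.21021145e-05]), 'position': array([0.23038687, 0.58058774, 0.23052488]), 'ee_rot': array([-0.39753592,  0.58538431,  0.39692655,  0.58458507]), 'ft_force': array([-0.80057994, -0.38133566, -1.07741461]), 'torque': array([ 0.05357261, -0.03575574,  0.00256515]), 'grip_width': 1.0017732298478603}
tester 0.83 [0.559 0.098 0.001] [234. 186.]
nest 0.89 [0.545 0.021 0.008] [253. 191.]
guard_handle 0.76 [0.553 0.047 0.16 ] [246. 181.]
guard_handle 0.65 [ 0.63  -0.203  0.001] [312. 176.]
choke_yellow 0.93 [ 0.63  -0.525  0.001] [393. 183.]
choke_yellow 0.83 [ 0.482 -0.506  0.001] [388. 220.]
choke_yellow 0.77 [ 0.525 -0.378 -0.002] [355. 206.]
choke_copper_1 0.88 [ 0.627 -0.199 -0.002] [311. 177.]
choke_copper_1 0.76 [ 0.463 -0.232  0.002] [316. 218.]
tape_roll 0.66 [ 0.373 -0.341  0.001] [344. 245.]
screwdriver 0.54 [ 0.666 -0.392 -0.   ] [360. 172.]
flux_bottle 0.49 [ 0.767 -0.048 -0.001] [276. 140.]
drill 0.91 [ 0.578  0.46  -0.002] [144. 174.]
tester 0.72 [ 0.561  0.104 -0.005] [237. 198.]
guard_handle 0.68 [0.555 0.048 0.169] [241. 171.]
guard_handle 0.28 [ 0.633 -0.2    0.002] [288. 247.]
guard_handle 0.24 [ 0.561  0.103 -0.   ] [237. 197.]
choke_yellow 0.92 [ 0.525 -0.375 -0.004] [281. 299.]
choke_yellow 0.7 [ 0.485 -0.504 -0.001] [288. 339.]
choke_yellow 0.6 [ 0.625 -0.515  0.002] [333. 325.]
drill 0.76 [ 0.57   0.46  -0.001] [211. 147.]
```

View pics/top0.png

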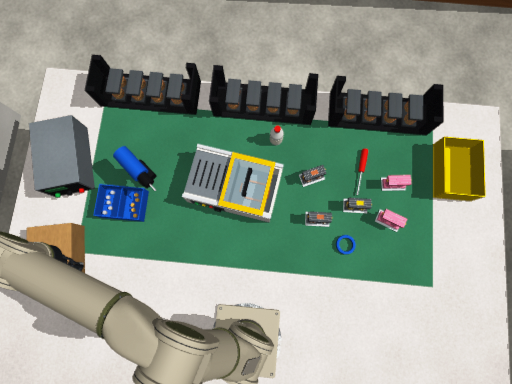

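View pics/side0.png

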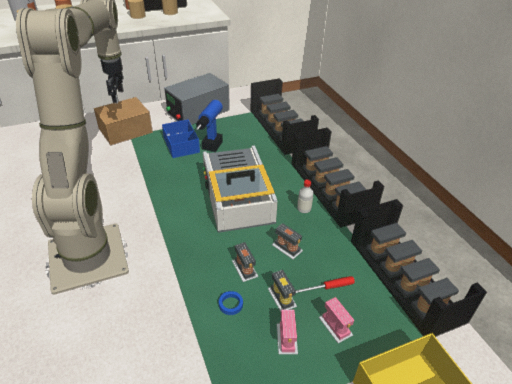

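The top view shows the yellow choke at (357,205) with a yellow patch. It could be confused with the pink look-alikes at (397,183) and (392,219), and the copper chokes at (313,175) and (318,218). I'll check it in one rectified close crop, along with the tester.

```bash
python3 - <<'E'
from h import *
a=cam('top')
def rect(p,x0,y0,z,hw,n):
    T=np.array(p['cam_to_world']);K=np.array(p['intrinsics'])
    wpts=np.array([[x0+hw,y0+hw,z],[x0+hw,y0-hw,z],[x0-hw,y0-hw,z],[x0-hw,y0+hw,z]])
    c=(np.linalg.inv(T)@np.c_[wpts,np.ones(4)].T)[:3].T
    s=np.array([px(p,q) for q in c],np.float32)
    M=cv2.getPerspectiveTransform(s,np.array([[0,0],[n,0],[n,n],[0,n]],np.float32))
    return cv2.warpPerspective(p['frame'],M,(n,n),flags=cv2.INTER_CUBIC)
im=np.hstack([rect(a,.525,-.377,.078,.1,400),rect(a,.56,.1,.12,.2,400)])
cv2.imwrite('pics/crop.png',im[:,:,::-1])
print(np.array(a['cam_to_world']).round(3))
s=cam('wrist');print(np.array(s['cam_to_world']).round(3)); print(s['intrinsics'])
from scipy.spatial.transform import Rotation as R
print(R.from_quat(telemetry.get_obs()['ee_rot']).as_matrix().round(3))
E
```

```text
[[ 0.094  0.973 -0.212  0.266]
 [-0.996  0.092 -0.02  -0.023]
 [-0.     0.213  0.977  1.509]
 [ 0.     0.     0.     1.   ]]
[[ 0.37  -0.88  -0.298  0.154]
 [ 0.929  0.351  0.119  0.611]
 [-0.    -0.321  0.947  0.375]
 [ 0.     0.     0.     1.   ]]
[[344.85465945   0.         251.71793491]
 [  0.         344.85465945 189.83286466]
 [  0.           0.           1.        ]]
[[-0.    -0.929  0.369]
 [ 0.     0.369  0.929]
 [-1.     0.     0.   ]]
```

View pics/crop.png

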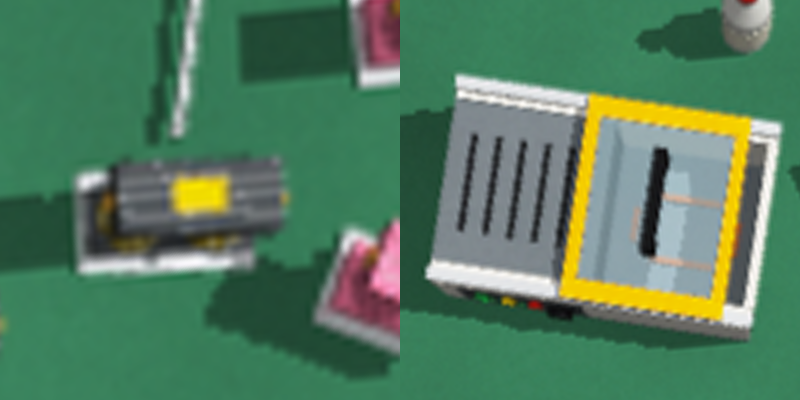

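The close crop shows dark steel yokes with a yellow patch at (200,195), so this is the yellow choke, yawed about +2.5°. The right half shows the tester yawed about -9.5°, with the guard a little open. Next I move over the handle.

```bash
python3 -m crank '[[0,[2,-3.3,0.3],[0,0,0.018]],[0,[2,-3.3,0.3],[0,0,0.018]],[0,[2,-3.3,0.3],[0,0,0.018]],[0,[2,-3.3,0.3],[0,0,0.018]],[0,[2,-3.3,0.3],[0,0,0.018]],[0,[2,-3.3,0.3],[0,0,0.018]],[0,[2,-3.3,0.3],[0,0,0.018]],[0,[2,-3.3,0.3],[0,0,0.018]],[0,[2,-3.3,0.3],[0,0,0.018]],[0,[2,-3.3,0.3],[0,0,0.018]],[0,[2,-3.3,0],[0,0,0.018]],[0,[2,-3.3,0],[0,0,0.018]]]'
python3 -m crank '[[0,[2,-3.3,0],[0,0,0]],[0,[2,-3.3,0],[0,0,0]],[0,[2,-3.3,0],[0,0,0]],[0,[2,-3.3,0],[0,0,0]],[0,[0,0,0],[0,0,0]],[0,[0,0,0],[0,0,0]]]'
python3 - <<'E'
from h import *
a=cam('wrist');save(a,'w1.png');show(a,['guard_handle','nest','tester'])
b=cam('top');show(b,['guard_handle','nest','tester'])
E
```

```text
clock: 1.85
position: [0.4713, 0.1832, 0.2619]
ee_rot: [-0.458, 0.538, 0.458, 0.539]
ft_force: [0.4, 0.7, 0.3]
grip_width: 0.998
clock: 2.35
position: [0.5512, 0.0504, 0.2613]
ee_rot: [-0.457, 0.54, 0.457, 0.54]
ft_force: [-0.1, 1.0, 0.3]
grip_width: 1.001
guard_handle 0.9 [0.556 0.049 0.165] [251. 197.]
guard_handle 0.16 [ 0.774 -0.042  0.002] [214. 311.]
tester 0.74 [ 0.557  0.1   -0.001] [294. 143.]
nest 0.61 [0.548 0.017 0.01 ] [255. 191.]
```

View pics/w1.png

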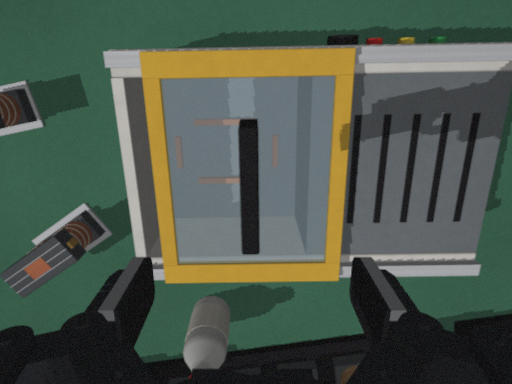

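The wrist view shows the handle at (250,187), aligned with the jaws, and the rails at (180–275, 122–181). The shut-off look-alikes are not involved here. I descend, grip the bar, and work out the tester's yaw and the nest position from pixels.

```bash
python3 -m crank '[[0,[0.4,-0.1,-3],[0,0,0]],[0,[0,0,-3],[0,0,0]],[0,[0,0,-3],[0,0,0]],[0,[0,0,-3.3],[0,0,0]],[0,[0,0,0],[0,0,0]],[1,[0,0,0],[0,0,0]],[1,[0,0,0],[0,0,0]],[1,[0,0,0],[0,0,0]],[1,[0,0,0],[0,0,0]],[1,[0,0,0],[0,0,0]],[1,[0,0,0],[0,0,0]],[1,[0,0,0],[0,0,0]]]' 30
python3 - <<'E'
from h import *
# pose of w1 camera: reuse rigid offset from current pose
a=cam('wrist');o=telemetry.get_obs()
p=dict(a);T=np.array(a['cam_to_world']);T[:3,3]+=np.array([.5512,.0504,.2613])-o['position'];p['cam_to_world']=T
u,v=ray(p,105,58,.116),ray(p,510,50,.116);d=v-u;print(np.degrees(np.arctan2(-d[0],d[1])))
u,v=ray(p,155,276,.116),ray(p,480,270,.116);d=v-u;print(np.degrees(np.arctan2(-d[0],d[1])))
for q in [(220,122),(180,152),(275,150),(220,181)]:print(ray(p,*q,.018).round(4))
E
```

```text
clock: 3.75
position: [0.5551, 0.0517, 0.1395]
ee_rot: [-0.458, 0.538, 0.458, 0.539]
ft_force: [-1.7, -1.8, 5.9]
grip_width: 0.16
-8.308314348644732
-8.143261995524316
[0.5158 0.0198 0.018 ]
[ 0.5417 -0.0318  0.018 ]
[0.5571 0.0757 0.018 ]
[0.5833 0.0067 0.018 ]
```

```bash
python3 -m crank '[[1,[0.11,0.75,0],[0,0,0]],[1,[0.22,1.48,0],[0,0,0]],[1,[0.22,1.48,0],[0,0,0]],[1,[0.22,1.48,0],[0,0,0]],[1,[0.22,1.48,0],[0,0,0]],[1,[0.22,1.48,0],[0,0,0]],[1,[0.22,1.48,0],[0,0,0]],[1,[0.22,1.48,0],[0,0,0]],[1,[0.11,0.75,0],[0,0,0]],[1,[0,0,0],[0,0,0]],[1,[0,0,0],[0,0,0]]]'
```

```text
clock: 4.72
position: [0.5728, 0.1689, 0.1395]
ee_rot: [-0.458, 0.539, 0.457, 0.539]
ft_force: [-1.7, -6.0, 7.8]
grip_width: 0.157
```

```bash
python3 -m crank '[[1,[0.06,0.4,0],[0,0,0]],[1,[0,0,0],[0,0,0]],[1,[0,0,0],[0,0,0]]]'
```

```text
clock: 4.97
position: [0.5728, 0.169, 0.1395]
ee_rot: [-0.458, 0.541, 0.456, 0.538]
ft_force: [-8.3, -17.8, 14.9]
grip_width: 0.157
```

The guard hit its stop, since the force rose with no travel. I relieve it, release the bar, lift, and look at the open well.

```bash
python3 -m crank '[[1,[-0.06,-0.5,0],[0,0,0]],[0,[0,0,0],[0,0,0]],[0,[0,0,0],[0,0,0]],[0,[0,0,0],[0,0,0]],[0,[0,0,0],[0,0,0]],[0,[0,0,3],[0,0,0]],[0,[0,-2,3.5],[0,0,0]],[0,[0,-3.5,1.5],[0,0,0]],[0,[0,-3.9,1],[0,0,0]],[0,[0,-3.9,1],[0,0,0]],[0,[-0.5,-1,0],[0,0,0]],[0,[0,0,0],[0,0,0]]]'
python3 - <<'E'
from h import *
print(telemetry.get_obs()['position'])
a=cam('wrist');save(a,'w2.png');show(a,['guard_handle','nest','tester'])
np.savez('w2.npz',**{k:np.array(a[k]) for k in('intrinsics','cam_to_world')})
E
```

```text
clock: 5.97
position: [0.567, 0.022, 0.2393]
ee_rot: [-0.457, 0.54, 0.456, 0.54]
ft_force: [0.2, 0.8, -0.0]
grip_width: 1.001
[0.5669964  0.02198117 0.23930786]
guard_handle 0.55 [0.574 0.168 0.169] [477. 176.]
guard_handle 0.19 [ 0.773 -0.039  0.003] [233. 309.]
nest 0.62 [0.549 0.016 0.009] [244. 136.]
tester 0.92 [0.557 0.096 0.001] [317. 130.]
```

View pics/w2.png

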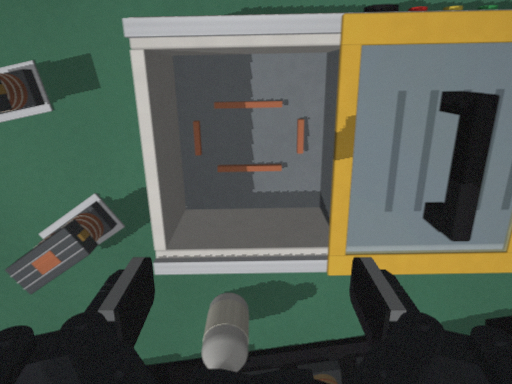

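The guard is fully open. The rails are clear at (248,104), (250,168), (197,138) and (301,136). I compute the nest from them and move over the choke.

```bash
python3 - <<'E'
from h import *
p=dict(np.load('w2.npz'))
im=cv2.imread('pics/w2.png');hsv=cv2.cvtColor(im,cv2.COLOR_BGR2HSV)
m=cv2.inRange(hsv,(3,110,80),(16,255,255));m[:80]=0;m[190:]=0;m[:,:170]=0;m[:,325:]=0
n,l,s,c=cv2.connectedComponentsWithStats(m)
C=[]
for i in range(1,n):
    if s[i,4]>40:
        q=ray(p,*c[i],.016);C.append(q);print(c[i].round(),s[i],q.round(4))
C=np.array(C);print(C.mean(0))
u,v=ray(p,135,42,.116),ray(p,335,39,.116);d=v-u;print(np.degrees(np.arctan2(-d[0],d[1])))
E
python3 -m crank '[[0,[-0.3,-3.9,0],[0,0,-0.114]],[0,[-0.3,-3.9,0],[0,0,-0.114]],[0,[-0.3,-3.9,0],[0,0,-0.114]],[0,[-0.3,-3.9,0],[0,0,-0.114]],[0,[-0.4,-3.9,0],[0,0,-0.114]],[0,[-0.4,-3.9,0],[0,0,-0.114]],[0,[-0.4,-3.9,0],[0,0,-0.114]],[0,[-0.4,-3.9,0],[0,0,-0.114]],[0,[-0.4,-3.9,0],[0,0,-0.114]],[0,[-0.4,-3.9,0],[0,0,-0.114]],[0,[-0.5,-0.8,0],[0,0,-0.114]],[0,[0,0,0],[0,0,-0.114]]]'
python3 -m crank '[[0,[0,0,0],[0,0,0]],[0,[0,0,0],[0,0,0]]]'
python3 - <<'E'
from h import *
a=cam('wrist');save(a,'w3.png');show(a,['choke_yellow']);show(a,['choke_yellow'],spot_in)
np.savez('w3.npz',**{k:np.array(a[k]) for k in('intrinsics','cam_to_world')})
E
```

```text
[248. 104.] [215 101  67   7 390] [0.5161 0.0265 0.016 ]
[300. 136.] [297 119   7  34 198] [0.5576 0.0752 0.016 ]
[197. 138.] [194 121   7  34 184] [ 0.5412 -0.0338  0.016 ]
[250. 168.] [218 165  64   7 362] [0.5836 0.0162 0.016 ]
[0.54964377 0.02101479 0.016     ]
-8.949273649868067
clock: 7.17
position: [0.5245, -0.3745, 0.2375]
ee_rot: [-0.012, 0.708, 0.011, 0.706]
ft_force: [0.1, 0.9, -0.3]
grip_width: 1.002
clock: 7.33
position: [0.5273, -0.3699, 0.2376]
ee_rot: [-0.016, 0.707, 0.017, 0.707]
ft_force: [1.3, 0.2, -0.9]
grip_width: 0.999
choke_yellow 0.97 [ 0.483 -0.502  0.002] [211. 254.]
choke_yellow 0.64 [ 0.533 -0.377 -0.002] [256. 156.]
choke_yellow 0.59 [ 0.631 -0.519  0.004] [328. 271.]
choke_yellow 0.98 [ 0.486 -0.485  0.08 ] [205. 277.]
choke_yellow 0.91 [ 0.621 -0.504  0.069] [334. 292.]
choke_yellow 0.8 [ 0.53  -0.37   0.076] [254. 168.]
choke_yellow 0.61 [ 0.698 -0.387  0.026] [410. 178.]
```

View pics/w3.png

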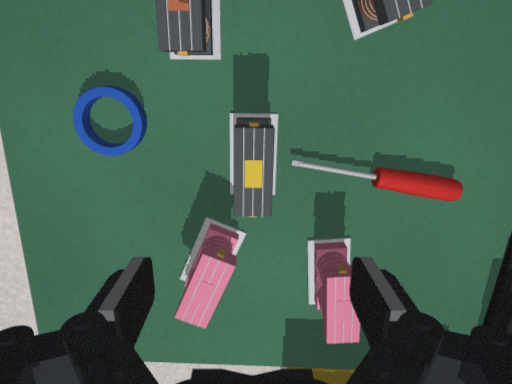

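The yellow choke is at (254,172), with pink ones at (212,270) and (335,290). I locate its top face by rays.

```bash
python3 - <<'E'
from h import *
p=dict(np.load('w3.npz'))
im=cv2.imread('pics/w3.png');hsv=cv2.cvtColor(im,cv2.COLOR_BGR2HSV)
m=cv2.inRange(hsv,(20,150,120),(32,255,255));m[:155]=0;m[195:]=0;m[:,:235]=0;m[:,280:]=0
ys,xs=np.nonzero(m);print('patch',xs.mean(),ys.mean(),len(xs),ray(p,xs.mean(),ys.mean(),.078))
Q=[ray(p,*q,.078) for q in [(236,125),(273,125),(271,216),(236,216)]]
print(np.array(Q).round(4),np.mean(Q,0))
for a,b in((3,0),(2,1)):
    d=Q[b]-Q[a];print(np.degrees(np.arctan2(-d[0],d[1])),np.linalg.norm(d))
d=ray(p,278,114,.004)-ray(p,231,114,.004);print(np.degrees(np.arctan2(d[1],d[0])))
print(ray(p,(231+278)/2,114,.004))
from scipy.spatial.transform import Rotation as R
o=telemetry.get_obs();print(o['position'],R.from_quat(o['ee_rot']).as_matrix().round(3))
E
```

```text
patch 252.98233995584988 173.35099337748343 453 [ 0.52898048 -0.37482965  0.078     ]
[[ 0.5121 -0.3316  0.078 ]
 [ 0.5444 -0.3302  0.078 ]
 [ 0.5481 -0.4163  0.078 ]
 [ 0.5148 -0.4178  0.078 ]] [ 0.52985093 -0.37397767  0.078     ]
1.748123991248251 0.0862036855187013
2.452541786542617 0.08618199387890918
2.5946418033523964
[ 0.52868023 -0.32963911  0.004     ]
[ 0.52703948 -0.37010691  0.2381819 ] [[ 0.    -0.046  0.999]
 [ 0.001  0.999  0.046]
 [-1.     0.001  0.   ]]
```

```bash
python3 -m crank '[[0,[0.2,-0.45,-3.8],[0,0,0]],[0,[0,0,-3.5],[0,0,0]],[0,[0,0,-3.5],[0,0,0]],[0,[0,0,-3.5],[0,0,0]],[0,[0,0,-2.5],[0,0,0]],[0,[0,0,-2],[0,0,0]],[0,[0,0,0],[0,0,0]],[1,[0,0,0],[0,0,0]],[1,[0,0,0],[0,0,0]],[1,[0,0,0],[0,0,0]],[1,[0,0,0],[0,0,0]],[1,[0,0,0],[0,0,0]]]' 60
python3 -m crank '[[1,[0,0,0],[0,0,0]],[1,[0,0,0],[0,0,0]],[1,[0,0,0],[0,0,0]],[1,[0,0,1],[0,0,0]],[1,[0,0,2],[0,0,0]],[1,[0,0,3],[0,0,0]],[1,[0,0,3],[0,0,0]],[1,[0,0,3],[0,0,0]],[1,[0,0,3],[0,0,0]],[1,[0,0,2],[0,0,0]],[1,[0,0,1],[0,0,0]],[1,[0,0,0],[0,0,0]]]'
```

```text
clock: 8.48
position: [0.5288, -0.3764, 0.0521]
ee_rot: [-0.015, 0.706, 0.014, 0.708]
ft_force: [-2.8, 0.8, 7.9]
grip_width: 0.413
clock: 9.48
position: [0.5285, -0.3764, 0.2326]
ee_rot: [-0.015, 0.706, 0.014, 0.708]
ft_force: [-0.0, -0.6, -7.8]
grip_width: 0.41
```

Gripped and lifted. I carry it to above the nest.

```bash
python3 -m crank '[[1,[0.1,1.5,0],[0,0,-0.016]],[1,[0.2,3,0],[0,0,-0.016]],[1,[0.2,4,0],[0,0,-0.016]],[1,[0.2,4,0],[0,0,-0.016]],[1,[0.2,4,0],[0,0,-0.016]],[1,[0.2,4,0],[0,0,-0.016]],[1,[0.2,4,0],[0,0,-0.016]],[1,[0.2,4,0],[0,0,-0.016]],[1,[0.2,4,0],[0,0,-0.016]],[1,[0.2,3.5,0],[0,0,-0.016]],[1,[0.2,2.5,0],[0,0,-0.016]],[1,[0,1,0],[0,0,-0.016]]]'
python3 -m crank '[[1,[0,0,0],[0,0,0]],[1,[0,0,0],[0,0,0]],[1,[0,0,0],[0,0,0]]]'
python3 - <<'E'
from h import *
from scipy.spatial.transform import Rotation as R
o=telemetry.get_obs();print(o['position'],R.from_quat(o['ee_rot']).as_matrix().round(3))
a=cam('wrist');save(a,'w4.png');show(a,['choke_yellow']);b=cam('top');show(b,['choke_yellow'])
np.savez('w4.npz',**{k:np.array(a[k]) for k in('intrinsics','cam_to_world')})
E
```

```text
clock: 10.48
position: [0.548, 0.0248, 0.2282]
ee_rot: [0.052, 0.706, -0.051, 0.704]
ft_force: [-0.8, 0.2, -6.8]
grip_width: 0.409
clock: 10.73
position: [0.5485, 0.0178, 0.2293]
ee_rot: [0.053, 0.706, -0.054, 0.705]
ft_force: [-0.3, -0.2, -6.1]
grip_width: 0.409
[0.54847057 0.01780084 0.22933729] [[-0.002  0.151  0.988]
 [-0.001  0.988 -0.151]
 [-1.    -0.001 -0.001]]
choke_yellow 0.73 [0.554 0.019 0.175] [259. 210.]
choke_yellow 0.9 [ 0.484 -0.508 -0.   ] [388. 220.]
choke_yellow 0.73 [ 0.627 -0.525  0.003] [393. 184.]
choke_yellow 0.33 [ 0.465 -0.232  0.001] [317. 218.]
```

View pics/w4.png

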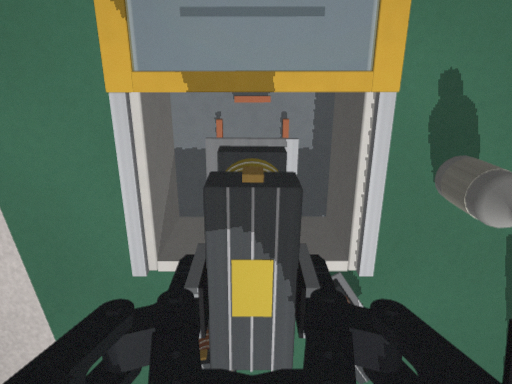

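```bash
python3 - <<'E'
from h import *
p=dict(np.load('w4.npz'))
n=np.array([.5496,.0210]);t=np.radians(-8.6);Y=np.array([-np.sin(t),np.cos(t)]);X=np.array([Y[1],-Y[0]])
def f(q): d=q[:2]-n;return (d@X).round(4),(d@Y).round(4)
z=.1772
print('patch',f(ray(p,252.5,288.5,z+.078)))
print('foot far edge',f(ray(p,206,140,z+.004)),f(ray(p,298,140,z+.004)),'expect +-.026,.046')
print('yoke far edge',f(ray(p,208,187,z+.078)),f(ray(p,299,187,z+.078)),'expect +-.018,.042')
print('end rail',f(ray(p,252,99,.018)))
o=telemetry.get_obs()['position'];print(f(o))
E
```

```text
patch (np.float64(0.0004), np.float64(-0.0029))
foot far edge (np.float64(-0.0255), np.float64(0.0432)) (np.float64(0.0261), np.float64(0.0431)) expect +-.026,.046
yoke far edge (np.float64(-0.0155), np.float64(0.04)) (np.float64(0.0173), np.float64(0.0399)) expect +-.018,.042
end rail (np.float64(0.0001), np.float64(0.0538))
(np.float64(-0.0002), np.float64(-0.0031))
```

The choke sits about 3 mm short in y. I correct that and lower it.

```bash
python3 -m crank '[[1,[0,0.3,-1],[0,0,0]],[1,[0,0,-2],[0,0,0]],[1,[0,0,-2.5],[0,0,0]],[1,[0,0,-2.5],[0,0,0]],[1,[0,0,-2.5],[0,0,0]],[1,[0,0,-2],[0,0,0]],[1,[0,0,-1.5],[0,0,0]],[1,[0,0,-1],[0,0,0]],[1,[0,0,-0.5],[0,0,0]],[1,[0,0,-0.3],[0,0,0]],[1,[0,0,0],[0,0,0]],[1,[0,0,0],[0,0,0]]]'
```

```text
clock: 11.93
position: [0.5497, 0.0221, 0.0731]
ee_rot: [0.053, 0.705, -0.053, 0.706]
ft_force: [0.5, 0.3, -6.3]
grip_width: 0.409
```

```bash
python3 -m crank '[[1,[0,-0.1,-0.4],[0,0,0]],[1,[0,0,-0.3],[0,0,0]],[1,[0,0,-0.2],[0,0,0]],[1,[0,0,-0.1],[0,0,0]],[1,[0,0,0],[0,0,0]],[1,[0,0,0],[0,0,0]],[1,[0,0,0],[0,0,0]]]'
```

```text
clock: 12.52
position: [0.5492, 0.0211, 0.0624]
ee_rot: [0.053, 0.705, -0.053, 0.705]
ft_force: [-0.5, 0.0, -7.6]
grip_width: 0.411
```

Still hanging, about 1 mm up. I go a little lower until there is contact.

```bash
python3 -m crank '[[1,[0,0,-0.1],[0,0,0]],[1,[0,0,-0.1],[0,0,0]],[1,[0,0,0],[0,0,0]],[1,[0,0,0],[0,0,0]]]'
```

```text
clock: 12.85
position: [0.5493, 0.0211, 0.0621]
ee_rot: [0.054, 0.705, -0.053, 0.705]
ft_force: [-10.5, 1.0, 17.1]
grip_width: 0.409
```

Contact at exactly the expected height, so it is on the floor. Release, lift straight out and look.

```bash
python3 -m crank '[[1,[0,0,0.1],[0,0,0]],[0,[0,0,0],[0,0,0]],[0,[0,0,0],[0,0,0]],[0,[0,0,0],[0,0,0]],[0,[0,0,0],[0,0,0]],[0,[0,0,0],[0,0,0]],[0,[0,0,2],[0,0,0]],[0,[0,0,4],[0,0,0]],[0,[0,0,4],[0,0,0]],[0,[0,0,4],[0,0,0]],[0,[0,0,4],[0,0,0]],[0,[0,0,0],[0,0,0]]]'
python3 - <<'E'
from h import *
a=cam('wrist');save(a,'w5.png');show(a,['choke_yellow','guard_handle','nest'])
np.savez('w5.npz',**{k:np.array(a[k]) for k in('intrinsics','cam_to_world')})
E
```

```text
clock: 13.85
position: [0.5523, 0.0207, 0.2491]
ee_rot: [0.055, 0.701, -0.052, 0.709]
ft_force: [0.6, 0.5, 0.3]
grip_width: 1.0
choke_yellow 0.82 [0.553 0.023 0.009] [249. 148.]
```

View pics/w5.png

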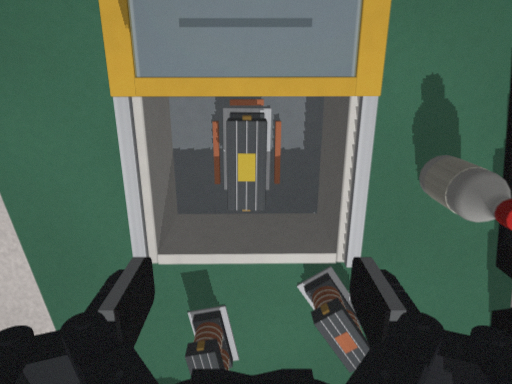

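The choke stands upright between the rails, with its patch at (247,167), and the guard is still open. Now back over the handle with a quarter turn.

```bash
python3 -m crank '[[0,[0.2,1.2,0],[0,0,0.12]],[0,[0.2,1.2,0],[0,0,0.12]],[0,[0.2,1.2,0],[0,0,0.12]],[0,[0.2,1.2,0],[0,0,0.12]],[0,[0.2,1.2,0],[0,0,0.12]],[0,[0.2,1.2,0],[0,0,0.12]],[0,[0.2,1.2,0],[0,0,0.12]],[0,[0.2,1.2,0],[0,0,0.12]],[0,[0.2,1.2,0],[0,0,0.12]],[0,[0.2,1.2,0],[0,0,0.12]],[0,[0.2,1.2,0],[0,0,0.12]],[0,[0,1.5,0],[0,0,0.12]]]'
python3 -m crank '[[0,[0,0,0],[0,0,0.12]],[0,[0,0,0],[0,0,0]],[0,[0,0,0],[0,0,0]]]'
python3 - <<'E'
from h import *
a=cam('wrist');save(a,'w6.png');show(a,['guard_handle'])
a=cam('top');show(a,['guard_handle'])
E
```

```text
clock: 15.05
position: [0.5707, 0.1677, 0.2394]
ee_rot: [-0.426, 0.565, 0.426, 0.563]
ft_force: [0.1, -0.3, -0.4]
grip_width: 1.0
clock: 15.3
position: [0.5707, 0.1675, 0.2399]
ee_rot: [-0.457, 0.541, 0.457, 0.539]
ft_force: [-0.5, -0.5, -0.1]
grip_width: 1.0
guard_handle 0.93 [0.572 0.165 0.158] [213. 172.]
```

```bash
python3 -m crank '[[0,[0.2,0,-3],[0,0,0]],[0,[0,0,-3],[0,0,0]],[0,[0,0,-2.5],[0,0,0]],[0,[0,0,-1.5],[0,0,0]],[0,[0,0,0],[0,0,0]],[1,[0,0,0],[0,0,0]],[1,[0,0,0],[0,0,0]],[1,[0,0,0],[0,0,0]],[1,[0,0,0],[0,0,0]],[1,[0,0,0],[0,0,0]],[1,[0,0,0],[0,0,0]],[1,[0,0,0],[0,0,0]]]' 30
python3 -m crank '[[1,[-0.11,-0.75,0],[0,0,0]],[1,[-0.22,-1.48,0],[0,0,0]],[1,[-0.22,-1.48,0],[0,0,0]],[1,[-0.22,-1.48,0],[0,0,0]],[1,[-0.22,-1.48,0],[0,0,0]],[1,[-0.22,-1.48,0],[0,0,0]],[1,[-0.22,-1.48,0],[0,0,0]],[1,[-0.22,-1.48,0],[0,0,0]],[1,[-0.22,-1.48,0],[0,0,0]],[1,[-0.22,-1.48,0],[0,0,0]],[1,[0,0,0],[0,0,0]],[1,[0,0,0],[0,0,0]]]'
```

```text
clock: 16.5
position: [0.5734, 0.1681, 0.142]
ee_rot: [-0.458, 0.538, 0.458, 0.539]
ft_force: [-1.3, -0.7, 4.6]
grip_width: 0.161
clock: 17.5
position: [0.5517, 0.025, 0.142]
ee_rot: [-0.457, 0.539, 0.457, 0.539]
ft_force: [-3.9, -2.0, 8.3]
grip_width: 0.156
```

```bash
python3 -m crank '[[1,[-0.06,-0.4,0],[0,0,0]],[1,[-0.06,-0.4,0],[0,0,0]],[1,[0,0,0],[0,0,0]],[1,[0,0,0],[0,0,0]]]'
```

```text
clock: 17.83
position: [0.5511, 0.0204, 0.142]
ee_rot: [-0.458, 0.538, 0.459, 0.539]
ft_force: [-1.6, 4.7, 6.8]
grip_width: 0.158
```

```bash
python3 -m crank '[[1,[-0.06,-0.4,0],[0,0,0]],[1,[0,0,0],[0,0,0]],[1,[0,0,0],[0,0,0]]]'
```

```text
clock: 18.08
position: [0.5511, 0.0203, 0.142]
ee_rot: [-0.458, 0.536, 0.46, 0.54]
ft_force: [2.0, 17.3, 3.1]
grip_width: 0.157
```

At the shut stop. I relieve it, release, lift away and check.

```bash
python3 -m crank '[[1,[0.06,0.5,0],[0,0,0]],[0,[0,0,0],[0,0,0]],[0,[0,0,0],[0,0,0]],[0,[0,0,0],[0,0,0]],[0,[0,0,0],[0,0,0]],[0,[0,0,0],[0,0,0]],[0,[0,0,2],[0,0,0]],[0,[0,0,4],[0,0,0]],[0,[0,0,4],[0,0,0]],[0,[0,0,3],[0,0,0]],[0,[0,0,0],[0,0,0]],[0,[0,0,0],[0,0,0]]]'
python3 - <<'E'
from h import *
a=cam('wrist');save(a,'w7.png');show(a,['guard_handle','choke_yellow'])
E
```

```text
clock: 19.08
position: [0.5518, 0.0201, 0.273]
ee_rot: [-0.458, 0.538, 0.457, 0.54]
ft_force: [0.1, 0.1, -0.9]
grip_width: 0.997
guard_handle 0.88 [0.552 0.022 0.165] [255. 185.]
```

View pics/w7.png

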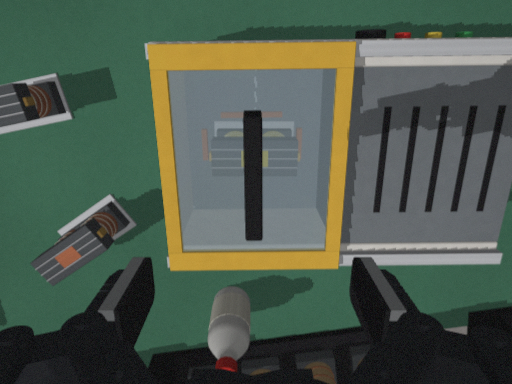

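The guard frame (165–345, 45–270) is flush with the well end. The choke is upright between the rails at (255,155), and the gripper is clear.

```bash
python3 -c "
from workcell import manip
print(manip.hand_in())"
```

```text
the job is handed in; nothing more can be done
None
```

I slid the guard open to its stop, set the yellow choke upright between the copper rails, slid the guard shut to its stop, and handed the job in at about 19 s. The hand-in reported no verdict.

**Guard:** At both ends the force rose to about 17 N with no further travel. The closing travel measured 149 mm. After release the network put the handle at y = 0.022 m, against 0.020 m measured when gripped, so it shows no sign of reopening.

**Choke:** The foot touched down at exactly the expected height, and the tool was within about 1 mm of the nest when I let go. The last picture shows it upright inside the rails under the shut guard, with the gripper clear.

**Checks that disagreed or were limited:**
- The network put the choke 3–4 mm off in x, within its stated 4 mm error; I relied on the rays from the picture.
- The network did not find the choke through the closed guard, so that final check was by eye only.
- I saw no contact with the other items, but I did not re-measure their positions.

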